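# Wedge the gift boxes tight in their crate

### The job

Pack the gold gift boxes tight in their white crate: lift one or two blue spacers off their hooks and stand them upright on the crate floor in the gap beside the green divider, as many as it takes for the orange wedge to fit the rest (leave an unneeded spacer hanging). Then take the wedge off its hook and press it tip down into what is left of the gap until the whole stack is snug: spacers and wedge pressed together against the divider with no play, the front box squeezed back a few millimetres but not crushed. Finish while still gripping the wedge and holding it in place, and leave the mug, tape roll and flat carton alone.

Things in the scene. Friction and masses are not known exactly. Their poses are not given: they have to be found in the camera images.
- spacer_a_tab (a point): Grip centre of blue spacer A's tab, 112 mm above its bottom edge. Upright panel 60 g, 8 mm thick (x), 84 wide (y), 90 tall; on top a grip tab 20 wide, 8 thick, 38 tall, centred 30 mm to the +y side (keep A and B the same way round and the tabs stay clear of each other and of the wedge's). Hangs by a window 20 mm wide, 48 to 82 mm above the bottom, mid-width. z up.
- spacer_b_tab (a point): Grip centre of blue spacer B's tab, 112 mm above its bottom edge. Upright panel 60 g, 8 mm thick (x), 84 wide (y), 90 tall; on top a grip tab 20 wide, 8 thick, 38 tall, centred 30 mm to the -y side (keep A and B the same way round and the tabs stay clear of each other and of the wedge's). Hangs by a window 20 mm wide, 48 to 82 mm above the bottom, mid-width. z up.
- wedge_tab (a point): Grip centre of the orange wedge's tab, 112 mm above its tip, mid-width. 90 g, 84 mm wide (y). Flat upright face at x = -8 mm; the +x face slopes: 5 mm thick at the tip, growing 1 in 5 to 20 mm at 75 mm up, then 20 mm to 90 mm. On top a grip tab 10 mm thick (x), 22 wide, 38 tall. Window 20 mm wide, 48 to 82 mm above the tip; hangs as the spacers do. z up.
- rack: Fixed steel rack, 370 mm along y, origin on the table. Hooks at y = -105, 0, 105 mm: bars 10 mm wide, top 122 mm up, underside 114, from a cross bar (x 30 to 42, top 124 mm up) to x = -40, last 5 mm turned up to 130 mm. Parts hang near x = 0, 40 mm over the table, any order, axes as the rack's. To free one: raise it 10 to 24 mm, then draw it 60 mm or more along rack -x.
- gap_divider (a point): Mid-length of the top edge of the green divider's face towards the gap; x points across the gap to the gold front box, y along it, z up. Divider fixed, 8 mm thick, 80 tall, across the fixed white crate (260 x 200, 88 tall, walls 5; its inside floor is 80 mm below this point). Gap 190 mm long, 16 to 31 mm wide, different each time.
- gap_box (a point): Middle of the top edge of the gold front box's face towards the gap (same axes and height as gap_divider; the gap's width is the distance along x between the two). The box is 50 mm thick, 150 mm wide, 80 mm tall.
- front_box (a joint): How far (m) the gold front box is squeezed back from the gap against a springy pad, about 2 N per mm: 0 free, 0.008 hard stop. Snug is 0.001 to 0.0065. Once touching, pressing the wedge 5 mm deeper squeezes about 1 mm more. The push down needed is only a few N, so it feels soft.
- mug_mid (a point): Middle of the white mug, half-way up: a bystander to be left alone.
- tape_roll_mid (a point): Middle of the tape roll, half-way up: a bystander to be left alone.
- carton_mid (a point): Middle of the flat gold carton, half-way up: a bystander to be left alone.
There are look-alikes about, which are no part of the job. Of the things shaped like the part that bears wedge_tab, the orange one is meant.

How it is judged:
By the outcome, as a careful person would: the job done as asked, in the order asked, and still so for the second after the job is handed in, while the arm keeps its last pose, push and grip.
It also fails if it takes over 72 s, if anything falls off the work surface, if the arm or the gripper's body presses on something with over 40 N, if the wrist force passes 120 N, or if a joint passes its speed limit or range.

### The arm

A 6-joint arm with a two-finger parallel gripper is mounted at the origin on the work surface. World frame = base frame: x ahead of the robot, y to its left, z up, the work surface at z = 0. Lengths are in m, angles in rad, forces in N, time in s.
With the tool pointing down it reaches from about 0.275 to 0.85 m from the base axis. Payload 19 kg.
Tool frame: the origin (TCP) lies midway between the tips of the shut fingers; the grasp point (between the pads) lies 19 mm behind it (arm.pinch_z is the distance from the TCP to the grasp point, in m); z points along the fingers, y is the line along which they close (so a half turn about z gives the same grasp; the last joint's range is limited). The gripper opens to 85 mm and grips with 20 to 120 N. Pads are 22 mm wide; open, the fingers measure 114 mm over their backs; the gripper's body (76 mm by 85 mm) begins 54 mm behind the grasp point. The pads swing forward as they close: fully open they stand 13 mm farther back than shut.
Start: joints at [-1.402, 0.15, 1.437, -0, 1.554, -0.134], TCP at [0.171, -0.549, 0.231] pointing down, gripper open.
Joint ranges: [-2.8, 2.8], [-0.68, 2.1], [0.12, 2.68], [-1.39, 4.53], [0.16, 2.79], [-2.81, 2.81]. Speed limits (rad/s): [1.89, 1.89, 2.22, 3.01, 3.01, 3.01].

### API

Orientations are given as a unit quaternion [x, y, z, w].
In Python, from cell import arm, eyes, find_in, silhouettes gives the robot as it stands.
- The arm moves only by the shell command python3 -m pendant 'ROWS'. ROWS is JSON, a list of rows, each a list of 5 numbers: the shift along the tool's x, y, z in units of 25 mm (1.0 is 25 mm), then the turn about the tool's z in units of 8 degrees (1.0 is 8 degrees), then the closure in counts, from 0 (fully open) to 255 (shut). A call has 1 to 10 rows; each row shifts and turns the commanded pose from where the row before left it, along the tool's axes as they then stand; what a row does not reach is not made up. A row lasts 1/10 s, in which the tool goes at most 50 mm and 8.59 degrees, less where a joint would pass 70% of its speed; a pose out of reach is approached as far as the arm can. A call is refused whole if a number of a shift passes 1 or a number of a turn 1, either way. A call with a gripper value outside its range is refused whole. The fingers move at their own pace and stop on an object; the grip force is fixed at half the most. Time passes only in rows, so rows that do not move let the fingers close. It gives the time, the measured TCP pose, the force, the opening and the grip force at its end, in the units of the state.
- arm.sense(): the state, without advancing time (a new reading comes with each control period).
- eyes.get_image(name): name is "scene" or "top" or "wrist"; returns the picture (480x640x3 uint8, blue, green, red); there is no depth.
- eyes.get_calibration(name): a dict with "mtx" (3x3 intrinsics, pixels), "origin" and "rotation" of the camera in the world; the wrist camera has in their place "hand_eye" (4x4, takes a point from camera to tool coordinates, whose origin is the TCP and whose axes are the flange's). Camera axes: x right, y down, z forward; pixel columns grow to the right and rows downward; lengths in m; the calibration is good to about 2 mm. A picture is of the moment at which its call begins: read the wrist's pose just before it. get_calibration takes no time and is no camera call.
- arm.hand_in(): hands the job in; it is judged then, once.
Trained networks look in the newest picture that a camera, given by its name, has taken for a name from the list of things; names that differ only in an ending like _2 or _b are one class to them, and where a whole thing is asked for, a point or a joint stands for the part that bears it (a point fixed in the world has none). Each returns a list of dicts, best first, with "confidence" (0 to 1); they miss things now and then, are a little off and sometimes report something else, mostly with a low value. They report only what shows in the picture. A call takes as long as a camera call. They do not tell look-alikes from the thing itself.
- find_in(thing, camera): "extent" ([left, top, right, bottom] in pixels, round what is visible of it).
- silhouettes(thing, camera): "mask" (480x640 bool, what is visible of it) and "extent" ([left, top, right, bottom] in pixels, round what is visible of it).
The state is a dict: "time_s": time; "joints": joint angles; "qvel": joint speeds; "tau": joint torques, N m; "ee_pos": TCP position; "tool_rot": TCP orientation; "contact_force": force on the tool from outside, world axes, zero at the start; "torque": the same for the moment, N m; "width": finger opening in m; "grasp_force": force on a finger pad.
Only numpy, scipy, OpenCV 4.12 (cv2) and the standard library are available. Lean on these libraries where they do the work, as an engineer would, in place of code of your own. Each camera call takes 0.05 s, during which the arm holds its last target. There are 200 camera calls.

## Working session

There is one attempt and no reset: what is moved stays moved. The work goes in short steps, Python scripts to look and compute and a shell command to move; the robot and the scene stay as the last step left them, time stands still between calls to the robot, and variables do not carry over. Pictures are saved under pics/ and viewed, at most 10 in all, crops included, and the job is handed in when it is done.

```bash
mkdir -p pics; ls; python3 - <<'E'
from cell import arm, eyes, find_in, silhouettes
import cv2, numpy as np
s=arm.sense(); print(s['time_s'],s['ee_pos'],s['tool_rot'],s['width'],arm.pinch_z)
for c in ('scene','top'):
    im=eyes.get_image(c); cv2.imwrite(f'pics/{c}0.png',im)
    k=eyes.get_calibration(c); print(c,np.round(k['mtx'],1).tolist(),np.round(k['origin'],3),np.round(k['rotation'],3).tolist())
print(eyes.get_calibration('wrist'))
print(arm.sense()['time_s'])
E
```

```text
pics
0.0 [ 0.17142305 -0.54860786  0.23069686] [ 9.88558198e-01  1.50838808e-01 -6.51447348e-06 -5.86308599e-04] 0.08532646001231099 0.0187
scene [[491.1, 0.0, 327.5], [0.0, 491.1, 243.9], [0.0, 0.0, 1.0]] [ 0.857 -0.456  1.109] [0.924, 0.255, -0.078, -0.275]
top [[591.3, 0.0, 318.4], [0.0, 591.3, 246.4], [0.0, 0.0, 1.0]] [0.378 0.106 1.287] [0.708, -0.704, 0.042, -0.035]
{'mtx': array([[334.15444142,   0.        , 323.10710228],
       [  0.        , 334.15444142, 242.56468208],
       [  0.        ,   0.        ,   1.        ]]), 'hand_eye': array([[ 5.06332319e-04, -9.59685269e-01, -2.81076374e-01,
         7.15646743e-02],
       [ 9.99999611e-01,  6.89089089e-04, -5.51368026e-04,
        -7.16703583e-04],
       [ 7.22826435e-04, -2.81075985e-01,  9.59685244e-01,
        -1.42712106e-01],
       [ 0.00000000e+00,  0.00000000e+00,  0.00000000e+00,
         1.00000000e+00]])}
0.1
```

View pics/scene0.png

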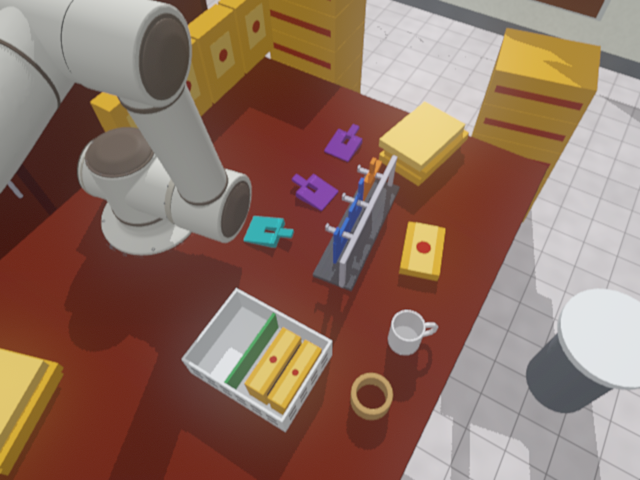

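View pics/top0.png

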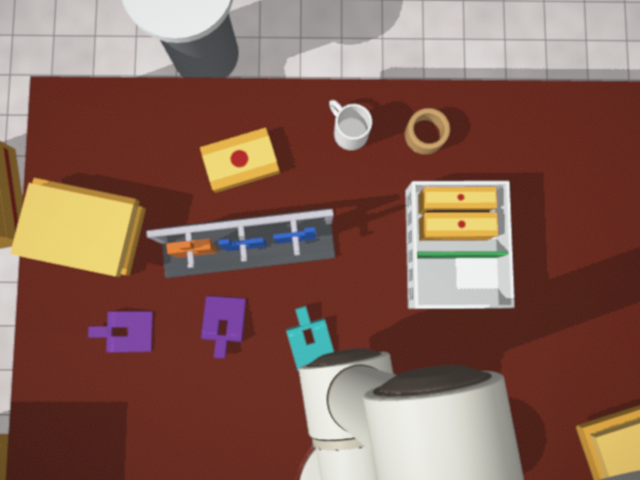

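The orange wedge is at scene (373,175) / top (189,246). Of the two blue spacers, the middle hook's is at top (243,243) and the right hook's at (297,236). The purple and teal look-alikes lie flat on the table at top (130,331), (223,320) and (310,338). The gap runs between the green divider at top (460,254) and the front box at (460,238).

```bash
cat > h.py <<'E'
import numpy as np, cv2
from scipy.spatial.transform import Rotation as R
from cell import arm, eyes, find_in, silhouettes
def cam(name):
    k=eyes.get_calibration(name); M=k['mtx']
    if name=='wrist':
        s=arm.sense(); T=np.eye(4); T[:3,:3]=R.from_quat(s['tool_rot']).as_matrix(); T[:3,3]=s['ee_pos']
        T=T@k['hand_eye']; return M,T[:3,:3],T[:3,3]
    return M,R.from_quat(k['rotation']).as_matrix() if np.size(k['rotation'])==4 else np.array(k['rotation']),np.array(k['origin'])
def ray(c,uv):
    M,Rm,o=c; d=Rm@np.linalg.inv(M)@np.r_[np.array(uv,float),1]; return o,d
def onz(c,uv,z):
    o,d=ray(c,uv); return o+d*(z-o[2])/d[2]
def tri(*cu):
    A=np.zeros((3,3));b=np.zeros(3);L=[]
    for c,uv in cu:
        o,d=ray(c,uv); d=d/np.linalg.norm(d); P=np.eye(3)-np.outer(d,d); A+=P;b+=P@o;L.append((o,P))
    x=np.linalg.solve(A,b); return x,max(np.linalg.norm(P@(x-o)) for o,P in L)
def proj(c,X):
    M,Rm,o=c; p=(np.atleast_2d(X)-o)@Rm@M.T; return p[:,:2]/p[:,2:]
def st():
    s=arm.sense(); Rm=R.from_quat(s['tool_rot']).as_matrix()
    return s['time_s'],np.round(s['ee_pos'],4),'yaw',round(np.degrees(np.arctan2(Rm[1,0],Rm[0,0])),2),'F',np.round(s['contact_force'],1),'w',round(s['width'],4),'g',round(s['grasp_force'],1)
E
python3 - <<'E'
from h import *
t=cam('top')
for n,uv,z in [('wedge',(189,246),.15),('mid',(243,243),.13),('right',(297,236),.13),('rackL',(148,235),.124),('rackR',(334,214),.124),('divL',(418,254),.085),('divR',(508,254),.085),('boxL',(424,237),.085),('boxR',(498,238),.085)]:
    print(n,np.round(onz(t,uv,z),3))
s=cam('scene'); print(tri((t,(189,246)),(s,(373,175))))
for c in ('scene','top'):
    eyes.get_image(c)
    for n in ('spacer_a_tab','wedge_tab','rack'):
        print(c,n,[(np.round(d['extent']).tolist(),round(d['confidence'],2)) for d in find_in(n,c)])
E
```

```text
wedge [0.502 0.345 0.15 ]
mid [0.511 0.244 0.13 ]
right [0.525 0.138 0.13 ]
rackL [0.526 0.433 0.124]
rackR [0.57  0.065 0.124]
divL [ 0.495 -0.109  0.085]
divR [ 0.496 -0.294  0.085]
boxL [ 0.53  -0.122  0.085]
boxR [ 0.529 -0.274  0.085]
(array([0.50753428, 0.35507573, 0.10968368]), np.float64(0.00172275747301102))
scene spacer_a_tab [([352.0, 177.0, 363.0, 233.0], 0.64)]
scene wedge_tab [([243.0, 219.0, 291.0, 247.0], 0.83), ([325.0, 125.0, 362.0, 162.0], 0.69), ([292.0, 172.0, 337.0, 209.0], 0.63), ([362.0, 156.0, 382.0, 198.0], 0.52)]
scene rack [([316.0, 154.0, 400.0, 292.0], 0.92)]
top spacer_a_tab [([215.0, 238.0, 263.0, 249.0], 0.75)]
top wedge_tab [([85.0, 311.0, 151.0, 352.0], 0.91), ([285.0, 305.0, 332.0, 372.0], 0.77), ([202.0, 296.0, 244.0, 357.0], 0.59), ([203.0, 126.0, 281.0, 192.0], 0.53)]
top rack [([147.0, 208.0, 332.0, 279.0], 0.8)]
```

```bash
python3 -m pendant '[[0,0,-1,-1,0],[0,0,-1,-1,0],[0,0,-1,-1,0],[0,0,-1,-1,0],[0,0,-1,-1,0],[0,0,-1,-1,0],[0,0,0,-1,0],[0,0,0,-1,0],[0,0,0,-1,0],[0,0,0,0,0]]'; python3 -c "
from h import *;print(st(),arm.sense()['joints'])"
```

```text
time_s: 1.5
ee_pos: [0.1714, -0.5488, 0.3813]
tool_rot: [0.71, 0.704, 0.0, -0.0]
contact_force: [-0.4, -0.9, -0.1]
width: 0.0853
grasp_force: 0.0
(1.5, array([ 0.1714, -0.5488,  0.3813]), 'yaw', np.float64(89.51), 'F', array([-0.4, -0.9, -0.1]), 'w', 0.0853, 'g', 0.0) [-1.40203958e+00  1.47661301e-01  1.14221546e+00  2.81067767e-05
  1.85182520e+00 -1.39343448e+00]
```

```bash
python3 -m pendant '[[1,1,0,0,0],[1,1,0,0,0],[1,1,0,0,0],[1,1,0,0,0],[1,1,0,0,0],[1,1,0,0,0],[1,1,0,0,0],[1,1,0.5,0,0],[1,1,0.5,0,0],[1,1,0.5,0,0]]' && python3 -m pendant '[[1,1,1,0,0],[1,1,1,0,0],[0,1,1,0,0],[0,0.5,0,0,0],[0,0,0,0,0]]'; python3 - <<'E'
from h import *
print(st()); c=cam('wrist'); im=eyes.get_image('wrist'); cv2.imwrite('pics/w1.png',im); np.save('w1.npy',np.hstack([c[0],c[1],c[2][:,None]]))
E
```

```text
time_s: 2.5
ee_pos: [0.4251, -0.3005, 0.3435]
tool_rot: [0.713, 0.701, 0.0, 0.0]
contact_force: [0.8, -1.7, -0.5]
width: 0.0854
grasp_force: 0.0
time_s: 3.0
ee_pos: [0.5131, -0.2528, 0.2689]
tool_rot: [0.712, 0.702, -0.0, -0.0]
contact_force: [-0.6, -0.6, 1.1]
width: 0.0855
grasp_force: 0.0
(3.0, array([ 0.5131, -0.2528,  0.2689]), 'yaw', np.float64(89.24), 'F', array([-0.6, -0.6,  1.1]), 'w', 0.0855, 'g', 0.0)
```

View pics/w1.png

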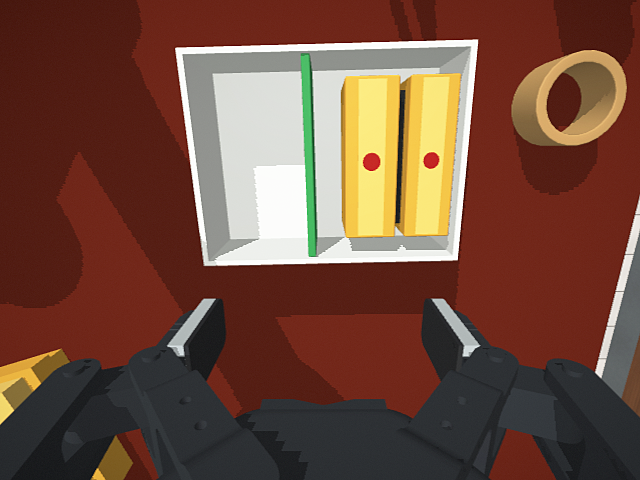

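The picture shows the crate, with the green divider at column ~310 and the front box's gap edge at ~343, rows 76–237. I'll zoom in to measure the gap.

```bash
python3 - <<'E'
import cv2
im=cv2.imread('pics/w1.png'); c=im[40:265,290:365]
cr=[cv2.resize(im[y:y+70,290:410],None,fx=6.6,fy=4.2,interpolation=cv2.INTER_NEAREST) for y in (60,190)]
import numpy as np; cv2.imwrite('pics/w1c.png',np.vstack(cr)); 
for y in (100,130,160,200,220): print(y,[tuple(int(v) for v in im[y,x]) for x in range(300,352,1)][0:0], ' '.join(f"{x}:{im[y,x,0]},{im[y,x,1]},{im[y,x,2]}" for x in list(range(300,319))+list(range(338,362))))
E
```

```text
100 [] 300:225,227,227 301:213,218,218 302:153,187,149 303:91,186,58 304:102,191,73 305:102,190,75 306:104,190,77 307:103,189,75 308:105,191,78 309:107,195,79 310:88,163,64 311:37,76,22 312:54,91,42 313:165,179,166 314:233,235,237 315:222,226,225 316:220,224,223 317:220,224,222 318:221,224,223 338:221,225,223 339:231,232,227 340:196,203,206 341:14,100,146 342:38,111,151 343:43,122,167 344:51,143,196 345:63,175,232 346:78,208,250 347:82,209,249 348:80,206,248 349:80,207,248 350:79,206,248 351:81,207,248 352:81,207,248 353:80,207,248 354:79,206,248 355:79,208,248 356:79,207,248 357:75,204,247 358:95,218,249 359:127,235,252 360:131,236,252 361:129,236,252
130 [] 300:220,224,222 301:223,226,225 302:210,214,214 303:149,187,144 304:92,196,58 305:101,191,75 306:103,188,75 307:101,188,74 308:103,190,76 309:103,192,76 310:105,193,76 311:82,155,59 312:34,73,20 313:54,92,41 314:164,178,164 315:233,235,236 316:222,226,224 317:219,224,221 318:219,224,221 338:221,225,222 339:230,231,226 340:196,208,209 341:53,123,159 342:34,119,165 343:51,141,193 344:49,136,188 345:62,172,230 346:77,211,253 347:78
[... 1506 characters left out ...]
,236,252 360:125,234,251 361:124,234,251
220 [] 300:251,252,252 301:251,252,252 302:251,252,252 303:251,252,252 304:252,253,253 305:255,255,255 306:252,251,255 307:109,192,83 308:89,184,60 309:97,186,69 310:98,187,71 311:99,186,71 312:100,187,72 313:99,186,72 314:75,147,52 315:32,70,17 316:85,115,79 317:179,193,179 318:227,229,230 338:218,222,220 339:218,222,220 340:228,228,224 341:192,202,205 342:52,130,172 343:40,135,187 344:47,134,184 345:58,163,224 346:73,203,250 347:73,201,247 348:74,202,247 349:74,202,247 350:72,201,246 351:73,201,247 352:72,201,246 353:74,202,246 354:73,202,246 355:73,201,246 356:71,199,246 357:79,206,247 358:110,227,250 359:127,235,252 360:123,233,251 361:124,233,251
```

View pics/w1c.png

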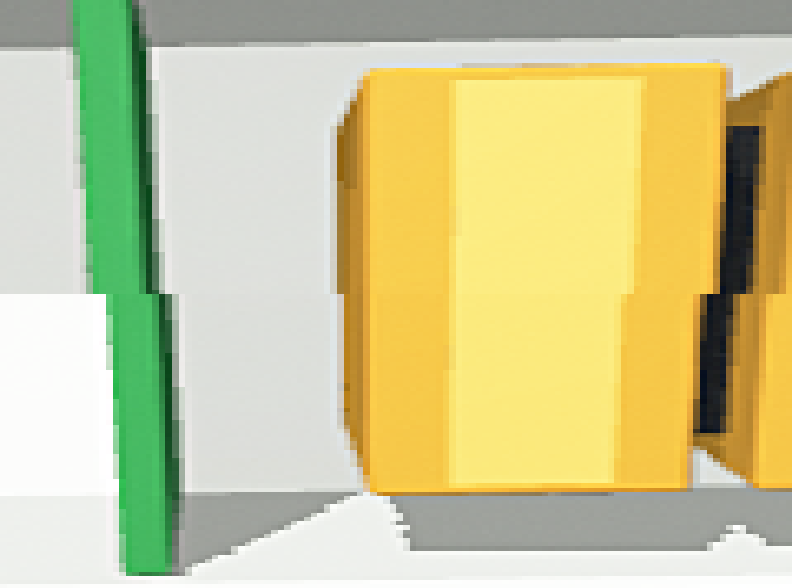

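```bash
python3 - <<'E'
from h import *
a=np.load('w1.npy'); c=(a[:,:3],a[:,3:6],a[:,6])
for z in (.08,.085,.09):
    d=[onz(c,(u+.0,v),z) for u,v in ((310.5,100),(311.5,130),(312.4,160),(313.7,200),(314.4,220))]
    b=[onz(c,(u,v),z) for u,v in ((345.2,100),(345.2,130),(345.2,160),(345.2,200),(345.2,220))]
    d=np.array(d);b=np.array(b)
    pd=np.polyfit(d[:,1],d[:,0],1);pb=np.polyfit(b[:,1],b[:,0],1)
    ym=b[2,1]; print(z,'slopes deg',np.degrees(np.arctan(pd[0])),np.degrees(np.arctan(pb[0])),'x at y=-.195:',np.polyval(pd,-.195),np.polyval(pb,-.195), 'gap',np.polyval(pb,-.195)-np.polyval(pd,-.195))
    e=[onz(c,uv,z) for uv in ((345,76),(400,75.5),(345.5,237),(395,236.5),(307,53),(313,256))]
    print(' box corners',np.round(e,4).tolist(),np.linalg.norm(e[0]-e[2]),np.linalg.norm(e[0]-e[1]))
E
```

```text
0.08 slopes deg -0.6583541322405893 -0.333099472802188 x at y=-.195: 0.5033172190354824 0.5349074158480744 gap 0.03159019681259201
 box corners [[0.5343, -0.1211, 0.08], [0.5839, -0.1213, 0.08], [0.5357, -0.2718, 0.08], [0.5866, -0.2719, 0.08], [0.5005, -0.1021, 0.08], [0.5018, -0.292, 0.08]] 0.15069505563626268 0.049615210308731485
0.085 slopes deg -0.6583541322405634 -0.33309947280213453 x at y=-.195: 0.5034778746723871 0.5345905916169862 gap 0.03111271694459905
 box corners [[0.534, -0.122, 0.085], [0.5829, -0.1222, 0.085], [0.5353, -0.2704, 0.085], [0.5855, -0.2705, 0.085], [0.5007, -0.1033, 0.085], [0.502, -0.2903, 0.085]] 0.14842323376614894 0.04886723009535442
0.09 slopes deg -0.6583541322407295 -0.333099472802159 x at y=-.195: 0.5036385303092921 0.5342737673858986 gap 0.030635237076606536
 box corners [[0.5337, -0.1229, 0.09], [0.5818, -0.1231, 0.09], [0.535, -0.269, 0.09], [0.5844, -0.2692, 0.09], [0.5009, -0.1045, 0.09], [0.5021, -0.2886, 0.09]] 0.14615141189603525 0.048119249881977466
```

The gap is about 31 mm, so both spacers are needed, which leaves about 15 mm for the wedge. Next I'll look at the rack from two places.

```bash
python3 -m pendant '[[1,0,-1,0,0],[1,0,-1,0,0],[1,0,-1,0,0],[1,0,-0.5,0,0],[1,0,0,0,0],[1,0,0,0,0],[1,0,0,0,0],[1,0,0,0,0],[1,0,0,0,0],[1,0,0,0,0]]' >/dev/null; python3 -m pendant '[[1,0,0,0,0],[1,0,0,0,0],[1,0,0,0,0],[1,0,0,0,0],[1,0,0,0,0],[0,0,0,-0.9,0],[0,0,0,0,0]]' > /dev/null; python3 - <<'E'
from h import *
print(st()); c=cam('wrist'); im=eyes.get_image('wrist'); cv2.imwrite('pics/w2.png',im); np.save('w2.npy',np.hstack([c[0],c[1],c[2][:,None]]))
E
python3 -m pendant '[[1,0,0,0,0],[1,0,0,0,0],[1,0,0,0,0],[1,0,0,0,0],[0,0,0,0,0],[0,0,0,0,0]]' > /dev/null; python3 - <<'E'
from h import *
print(st()); c=cam('wrist'); im=eyes.get_image('wrist'); cv2.imwrite('pics/w3.png',im); np.save('w3.npy',np.hstack([c[0],c[1],c[2][:,None]]))
a=cv2.imread('pics/w2.png')[0:300,120:520]; cv2.imwrite('pics/w23.png',np.hstack([a,im[0:300,120:520]]))
E
```

```text
(4.75, array([0.5163, 0.1218, 0.358 ]), 'yaw', np.float64(96.63), 'F', array([ 0.3, -0.1, -0.4]), 'w', 0.0855, 'g', 0.0)
(5.4, array([0.5052, 0.2209, 0.3569]), 'yaw', np.float64(96.37), 'F', array([ 0.2, -0.4,  0.6]), 'w', 0.0855, 'g', 0.0)
```

View pics/w23.png

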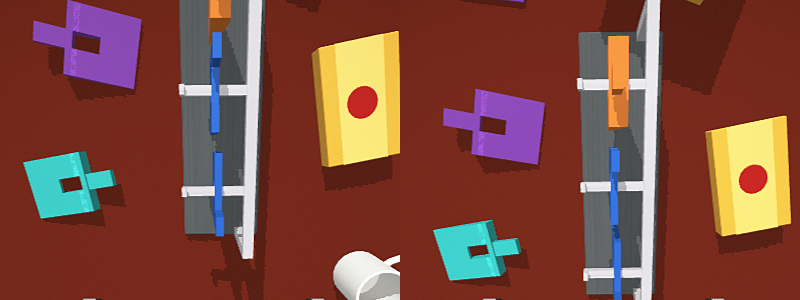

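Left (w2), in full-image coordinates: the middle spacer with its tab at the +y end is A, near (335,45). The right spacer with its tab at the −y end is B, near (339,225). Right (w3): the orange wedge is near (338,80), with its tab at about (339,90). I'll zoom in on the tabs.

```bash
python3 - <<'E'
import cv2, numpy as np
a=cv2.imread('pics/w2.png');b=cv2.imread('pics/w3.png')
def z(im,x0,y0,w=50,h=70,f=5):
    c=cv2.resize(im[y0:y0+h,x0:x0+w],None,fx=f,fy=f,interpolation=cv2.INTER_NEAREST)
    for k in range(0,h,10): cv2.putText(c,str(y0+k),(0,k*f+8),0,.35,(255,255,255),1); 
    for k in range(0,w,10): cv2.line(c,(k*f,h*f-1),(k*f,h*f-8),(255,255,255),1)
    return c
top=np.hstack([z(a,315,20,50,55),z(a,315,185,50,55),z(b,315,30,50,55)])
bot=np.hstack([z(b,315,135,50,55),z(b,315,245,50,55),z(b,315,85,50,55)])
cv2.imwrite('pics/zoom.png',np.vstack([top,bot]))
E
```

```text
(no output)
```

View pics/zoom.png

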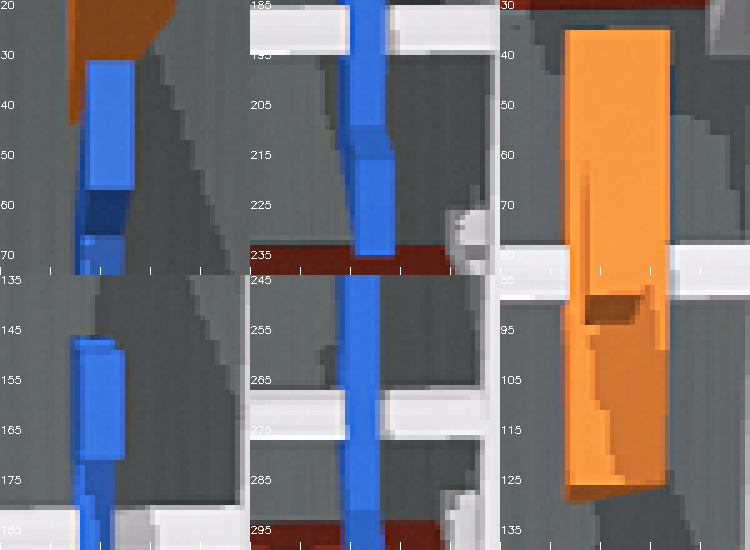

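```bash
cat > m.py <<'E'
from h import *
L=lambda f:(lambda a:(a[:,:3],a[:,3:6],a[:,6]))(np.load(f))
w2,w3=L('w2.npy'),L('w3.npy')
X,e=tri((w2,(337.1,44.9)),(w3,(335.2,160.9))); print('A top',np.round(X,4),e)
for z in (X[2],.168): 
    A=onz(w2,(337.1,44.9),z); A3=onz(w3,(335.2,160.9),z); B=onz(w2,(340.3,226.5),z); W=onz(w3,(337.8,89),z)
    print('z',z,'A',A[:2],A3[:2],'B',B[:2],'W(-y edge)',W[:2])
    th=np.radians(6.8); ey=np.array([-np.sin(th),np.cos(th)])
    Am=(A+A3)[:2]/2-.03*ey; Bm=B[:2]+.03*ey; Wm=W[:2]+.011*ey
    print(' mids',Am,Bm,Wm,'dist',np.linalg.norm(Am-Bm),np.linalg.norm(Wm-Am),'yaw',np.degrees(np.arctan2(-(Wm-Bm)[0],(Wm-Bm)[1])))
# rack crossbar inner edge direction
E
python3 m.py
python3 - <<'E'
from m import *
# crossbar left edge and orange edges in w3: find bright transition
im=cv2.imread('pics/w3.png').astype(int)
for v in (40,100,150,200,240,290):
    g=im[v,350:400].sum(1); d=np.diff(g); print(v,350+int(np.argmax(d))+1, onz(w3,(350+np.argmax(d)+1,v),.124))
E
```

```text
A top [0.5107 0.2792 0.1679] 8.885400839990898e-05
z 0.16793662835884926 A [0.51078101 0.27923856] [0.51060422 0.27921934] B [0.5350947  0.11591458] W(-y edge) [0.50520962 0.3427555 ]
 mids [0.51424474 0.24943999] [0.53154258 0.14570354] [0.50390717 0.35367812] dist 0.10516874378923688 0.10474948511974952 yaw 7.569053212380215
z 0.168 A [0.51078036 0.27922226] [0.51060159 0.27922195] B [0.53508942 0.11592939] W(-y edge) [0.50520801 0.34274597]
 mids [0.51424309 0.24943314] [0.5315373  0.14571835] [0.50390557 0.35366859] dist 0.1051467842539062 0.10474680679443282 yaw 7.568932378899281
A top [0.5107 0.2792 0.1679] 8.885400839990898e-05
z 0.16793662835884926 A [0.51078101 0.27923856] [0.51060422 0.27921934] B [0.5350947  0.11591458] W(-y edge) [0.50520962 0.3427555 ]
 mids [0.51424474 0.24943999] [0.53154258 0.14570354] [0.50390717 0.35367812] dist 0.10516874378923688 0.10474948511974952 yaw 7.569053212380215
z 0.168 A [0.51078036 0.27922226] [0.51060159 0.27922195] B [0.53508942 0.11592939] W(-y edge) [0.50520801 0.34274597]
 mids [0.51424309 0.24943314] [0.5315373  0.14571835] [0.50390557 0.35366859] dist 0.1051467842539062 0.10474680679443282 yaw 7.568932378899281
40 366 [0.52866274 0.39692809 0.124     ]
100 365 [0.53577514 0.34208984 0.124     ]
150 364 [0.54205162 0.29229241 0.124     ]
200 363 [0.5488589  0.23828367 0.124     ]
240 362 [0.55450132 0.19164702 0.124     ]
290 357 [0.55757828 0.12804088 0.124     ]
```

```bash
cat > go.py <<'E'
import sys
from h import *
def go(x,y,z,yaw):
    s=arm.sense(); p=np.array(s['ee_pos']); Rm=R.from_quat(s['tool_rot']).as_matrix()
    cy=np.degrees(np.arctan2(Rm[1,0],Rm[0,0])); d=Rm.T@(np.array([x,y,z])-p)/.025
    print(st()); print('units',np.round(d,2),'turn',round(-(yaw-cy)/8,2))
if __name__=='__main__': go(*map(float,sys.argv[1:]))
E
python3 -m pendant '[[0.8,0.2,1,-0.1,0],[0.8,0.2,1,0,0],[0.7,0.1,1,0,0],[0,0,1,0,0],[0,0,1,0,0],[0,0,1,0,0],[0,0,1,0,0],[0,0,0,0,0],[0,0,0,0,0]]' >/dev/null; python3 go.py 0.5107 0.2792 0.134 97.2
```

```text
(6.35, array([0.511 , 0.2794, 0.1823]), 'yaw', np.float64(97.24), 'F', array([0.4, 0.8, 1.3]), 'w', 0.0853, 'g', 0.0)
units [-0.01 -0.01  1.93] turn 0.0
```

```bash
python3 -m pendant '[[0,0,1,0,60],[0,0,0.9,0,120],[0,0,0,0,180],[0,0,0,0,255],[0,0,0,0,255],[0,0,0,0,255],[0,0,0,0,255],[0,0,0,0,255]]'; python3 -m pendant '[[0,0,-0.35,0,255],[0,0,-0.35,0,255],[0,-0.05,0,0,255],[0,-0.5,0,0,255],[0,-0.8,0,0,255],[0,-0.8,0,0,255],[0,-0.8,0,0,255],[0,0,0,0,255],[0,0,0,0,255]]'; python3 - <<'E'
from h import *
print(st()); im=eyes.get_image('scene'); cv2.imwrite('pics/s1.png',cv2.resize(im[130:310,220:440],None,fx=3,fy=3))
E
```

```text
time_s: 7.15
ee_pos: [0.5114, 0.2805, 0.1358]
tool_rot: [0.66, 0.751, 0.001, 0.001]
contact_force: [0.4, 0.4, 7.6]
width: 0.0072
grasp_force: 61.9
time_s: 8.05
ee_pos: [0.4369, 0.2708, 0.1515]
tool_rot: [0.66, 0.751, 0.0, 0.0]
contact_force: [0.2, -0.2, -0.5]
width: 0.0071
grasp_force: 60.6
(8.05, array([0.4369, 0.2708, 0.1515]), 'yaw', np.float64(97.37), 'F', array([ 0.2, -0.2, -0.5]), 'w', 0.0071, 'g', 60.6)
```

View pics/s1.png

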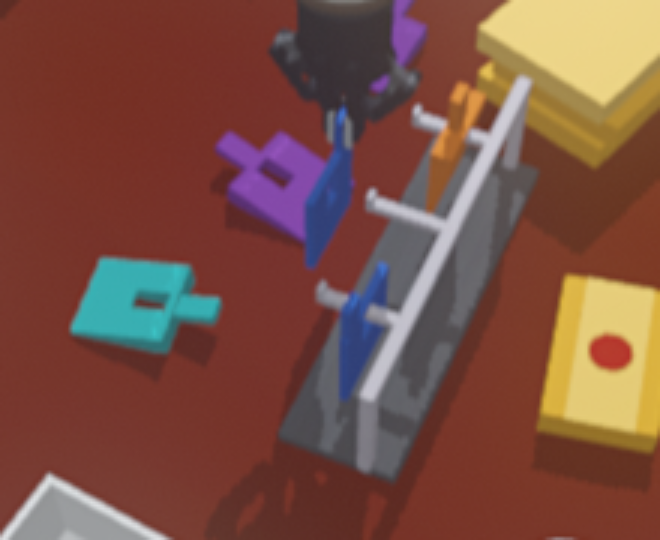

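A is off its hook and held upright. Next I'll carry it over the gap.

```bash
python3 -m pendant '[[0,0,-1,0.86,255],[0,0,-1,0,255],[-1,0,-0.75,0,255],[-1,0,0,0,255],[-1,0,0,0,255],[-1,0,0,0,255],[-1,0,0,0,255],[-1,0,0,0,255],[-1,0,0,0,255],[-1,0,0,0,255]]' >/dev/null; python3 -m pendant '[[-1,0,0,0,255],[-1,0,0,0,255],[-1,0.5,0,0,255],[-1,0.5,0,0,255],[-1,0.5,0,0,255],[-1,0.5,0,0,255],[-1,0.5,0,0,255],[-1,0.2,0,0,255],[-1,0,0,0,255],[-0.5,0,0,0,255]]' >/dev/null;  python3 -m pendant '[[0,0,0,0,255],[0,0,0,0,255]]'
python3 go.py 0.508 -0.167 0.110 90.5;  python3 - <<'E'
from h import *
c=cam('wrist'); im=eyes.get_image('wrist'); np.save('w4.npy',np.hstack([c[0],c[1],c[2][:,None]])); cv2.imwrite('pics/w4.png',im)
E
```

```text
time_s: 10.3
ee_pos: [0.5084, -0.1658, 0.2199]
tool_rot: [0.704, 0.71, 0.0, -0.0]
contact_force: [1.5, 0.6, -1.1]
width: 0.0069
grasp_force: 60.7
(10.3, array([ 0.5084, -0.1658,  0.2199]), 'yaw', np.float64(90.44), 'F', array([ 1.5,  0.6, -1.1]), 'w', 0.0069, 'g', 60.7)
units [-0.05 -0.02  4.4 ] turn -0.01
```

View pics/w4.png

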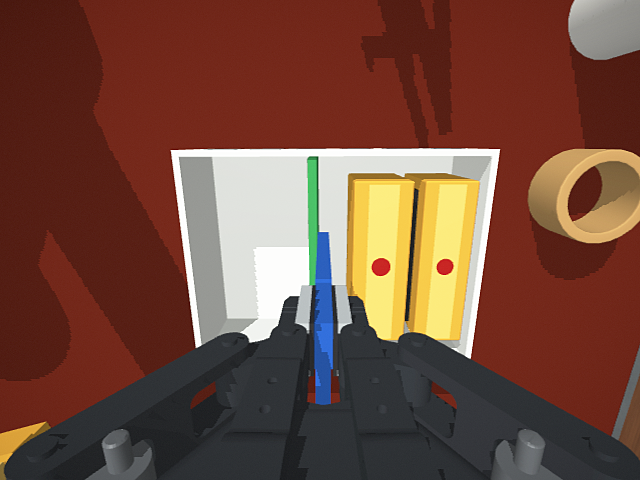

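The spacer hangs over the gap at (323,235). The divider's gap face is at column ~317 and the box edge at ~349.

```bash
python3 - <<'E'
from h import *
a=np.load('w4.npy'); c=(a[:,:3],a[:,3:6],a[:,6]); im=cv2.imread('pics/w4.png').astype(int)
for v in (180,200,220):
    print(v,' '.join(f"{x}:{im[v,x,0]},{im[v,x,1]},{im[v,x,2]}" for x in list(range(314,321))+list(range(346,354))))
for z in (.080,.085): print([np.round(onz(c,(u,v),z)[:2],4) for u,v in ((317.3,200),(352.3,200),(353,180.5),(413,180.5))])
b=np.load('w1.npy'); b=(b[:,:3],b[:,3:6],b[:,6])
print(tri((b,(345.2,76.5)),(c,(353,180.5))),tri((b,(400,75.5)),(c,(413,180.5))))
E
```

```text
180 314:105,195,74 315:107,199,77 316:87,167,62 317:29,77,13 318:157,167,160 319:239,241,242 320:225,230,228 346:233,233,228 347:203,215,217 348:56,130,167 349:34,115,159 350:42,120,164 351:42,119,161 352:42,116,158 353:55,152,206
200 314:104,195,75 315:107,200,77 316:92,176,66 317:38,90,20 318:119,138,119 319:211,223,214 320:229,231,231 346:219,228,225 347:152,180,195 348:23,110,157 349:39,117,162 350:43,118,160 351:46,129,175 352:52,146,199 353:51,144,197
220 314:103,193,74 315:107,200,77 316:96,181,69 317:49,110,27 318:118,135,117 319:211,220,214 320:229,230,231 346:207,219,220 347:102,153,180 348:28,109,153 349:44,127,174 350:54,148,201 351:53,146,199 352:49,137,187 353:60,162,221
[array([ 0.5032, -0.1385]), array([ 0.5329, -0.1383]), array([ 0.5329, -0.1219]), array([ 0.5831, -0.1215])]
[array([ 0.5032, -0.1377]), array([ 0.5324, -0.1375]), array([ 0.5325, -0.1214]), array([ 0.5818, -0.121 ])]
(array([ 0.53364657, -0.12176397,  0.0808707 ]), np.float64(0.0007817363158964593)) (array([ 0.58349387, -0.1214368 ,  0.08006329]), np.float64(0.00040377512825890425))
```

```bash
python3 -m pendant '[[-0.05,0.06,1,0,255],[0,0,1,0,255],[0,0,1,0,255],[0,0,1,0,255],[0,0,0.4,0,255],[0,0,0,0,255],[0,0,0,0,255]]'; python3 -m pendant '[[0,0,0.08,0,255],[0,0,0.08,0,255],[0,0,0,0,255]]'
```

```text
time_s: 11.05
ee_pos: [0.5104, -0.1672, 0.1112]
tool_rot: [0.704, 0.71, 0.0, 0.001]
contact_force: [0.0, -0.6, 0.0]
width: 0.0073
grasp_force: 60.6
time_s: 11.35
ee_pos: [0.51, -0.1674, 0.1063]
tool_rot: [0.704, 0.71, 0.0, 0.0]
contact_force: [0.8, 0.1, 0.4]
width: 0.0071
grasp_force: 60.6
```

```bash
python3 -m pendant '[[0,0,0.1,0,255],[0,0,0.06,0,255],[0,0,0,0,255]]'|grep -E 'ee_pos|contact'; python3 -m pendant '[[0,0,0.04,0,255],[0,0,0.04,0,255],[0,0,0,0,255]]'|grep -E 'ee_pos|contact'
```

```text
ee_pos: [0.5098, -0.1673, 0.1018]
contact_force: [0.1, -0.1, -0.5]
ee_pos: [0.5103, -0.1675, 0.101]
contact_force: [-3.7, 1.6, 10.9]
```

```bash
python3 -m pendant '[[0,-0.04,-0.04,0,255],[0,-0.04,0,0,255],[0,0,0,0,255]]'|grep -E 'ee_pos|contact'; python3 -m pendant '[[0,-0.04,0,0,255],[0,-0.03,0,0,255],[0,0,0,0,255]]'|grep -E 'ee_pos|contact'
```

```text
ee_pos: [0.5079, -0.1674, 0.101]
contact_force: [-0.4, -0.1, 0.6]
ee_pos: [0.5071, -0.1674, 0.1011]
contact_force: [10.4, 0.6, -4.6]
```

```bash
python3 -m pendant '[[0,0.02,0.0,0,255],[0,0,0,0,255],[0,0,0,0,150],[0,0,0,0,100],[0,0,0,0,60],[0,0,-0.5,0,60],[0,0,-1,0,30],[0,0,-1,0,0],[0,0,-1,0,0],[0,0,-1,0,0]]'|grep -E 'ee_pos|contact|width'; python3 -m pendant '[[1,0,-1,0,0],[1,0,-1,0,0],[1,0,-1,0,0],[1,0,0,0,0],[1,0,0,0,0],[1,0,0,-0.85,0],[0,0,0,0,0],[0,0,0,0,0]]'|grep -E ee_pos; python3 go.py 0.5351 0.1159 0.135 97.2; python3 - <<'E'
from h import *
c=cam('wrist'); im=eyes.get_image('wrist'); np.save('w5.npy',np.hstack([c[0],c[1],c[2][:,None]])); cv2.imwrite('pics/w5.png',im)
eyes.get_image('top'); cv2.imwrite('pics/t5.png',eyes.get_image('top'))
E
```

```text
ee_pos: [0.5066, -0.1673, 0.2156]
contact_force: [0.4, -0.5, 0.4]
width: 0.0852
ee_pos: [0.5054, -0.0172, 0.2894]
(14.35, array([ 0.5054, -0.0172,  0.2894]), 'yaw', np.float64(97.26), 'F', array([1.1, 0.7, 0.4]), 'w', 0.0853, 'g', 0.0)
units [5.13 1.85 6.17] turn 0.01
```

```bash
python3 - <<'E'
from h import *
t=cam('top')
im=cv2.imread('pics/t5.png').astype(int); m=(im[...,0]>im[...,2]+40)&(im[...,0]>im[...,1]+25); m[:,:400]=0
ys,xs=np.where(m); print('crate blue',len(xs),xs.min(),xs.max(),ys.min(),ys.max())
for u,v,z in ((xs.min(),ys.mean(),.095),(xs.max(),ys.mean(),.095)): print(np.round(onz(t,(u,v),z),4))
print(np.round(proj(t,[[.5071,-.155,.095],[.5071,-.239,.095],[.5071,-.167,.133]]),1))
a=np.load('w5.npy'); c=(a[:,:3],a[:,3:6],a[:,6])
im=cv2.imread('pics/w5.png').astype(int); m=((im[...,0]>150)&(im[...,0]>im[...,2]+60)&(im[...,0]>im[...,1]+40))
p=proj(c,[[.5351,.1159,.168]])[0]; print('pred tab top px',p)
for v in range(int(p[1])-30,int(p[1])+24,3):
    u=np.where(m[v])[0]; u=u[(abs(u-p[0])<30)]; print(v,(u.min(),u.max()) if len(u) else None, end=' ')
E
```

```text
Traceback (most recent call last):
ValueError: zero-size array to reduction operation minimum which has no identity
```

```bash
python3 - <<'E'
import cv2,numpy as np
a=cv2.imread('pics/t5.png')[100:340,300:560]; a=cv2.resize(a,(390,360)); b=cv2.resize(cv2.imread('pics/w5.png')[0:300,200:525],(390,360))
cv2.imwrite('pics/c5.png',np.hstack([a,b]))
E
```

```text
(no output)
```

View pics/c5.png

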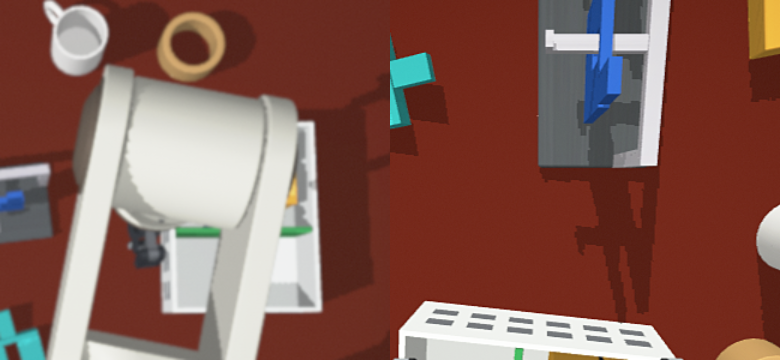

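The arm blocks the top view of the crate. In the wrist view, B's tab is where I predicted, at crop (612,80). Going to B.

```bash
python3 - <<'E'
from h import *
a=np.load('w5.npy'); c=(a[:,:3],a[:,3:6],a[:,6]); print('pred tab top px, expect ~(385,67):',proj(c,[[.5351,.1159,.168]]))
E
python3 -m pendant '[[1,0.4,0,0,0],[1,0.4,0.4,0,0],[1,0.4,0.8,0,0],[1,0.4,1,0,0],[1,0.2,1,0,0],[0.13,0.05,1,0,0],[0,0,0,0,0],[0,0,0,0,0]]' | grep ee_pos;python3 go.py 0.5351 0.1159 0.135 97.2
```

```text
pred tab top px, expect ~(385,67): [[388.19705519  62.82180193]]
ee_pos: [0.5353, 0.115, 0.1842]
(15.3, array([0.5353, 0.115 , 0.1842]), 'yaw', np.float64(97.21), 'F', array([-0.9, -0.3,  1. ]), 'w', 0.0855, 'g', 0.0)
units [ 0.04 -0.    1.97] turn 0.0
```

```bash
python3 -m pendant '[[0,0,1,0,60],[0,0,0.9,0,120],[0,0,0,0,180],[0,0,0,0,255],[0,0,0,0,255],[0,0,0,0,255],[0,0,0,0,255],[0,0,0,0,255]]'; python3 -m pendant '[[0,0,-0.35,0,255],[0,0,-0.35,0,255],[0,-0.05,0,0,255],[0,-0.5,0,0,255],[0,-0.8,0,0,255],[0,-0.8,0,0,255],[0,-0.8,0,0,255],[0,0,-1,0,255],[0,0,-1,0,255],[0,0,-0.75,0.86,255]]';python3 go.py 0.519 -0.227 0.110 90.5
```

```text
time_s: 16.1
ee_pos: [0.5361, 0.1155, 0.138]
tool_rot: [0.661, 0.75, 0.001, 0.001]
contact_force: [1.0, -3.2, 8.7]
width: 0.0068
grasp_force: 62.3
time_s: 17.1
ee_pos: [0.461, 0.1063, 0.2235]
tool_rot: [0.705, 0.709, 0.0, 0.0]
contact_force: [0.2, -0.2, -0.8]
width: 0.0067
grasp_force: 61.0
(17.1, array([0.461 , 0.1063, 0.2235]), 'yaw', np.float64(90.38), 'F', array([ 0.2, -0.2, -0.8]), 'w', 0.0067, 'g', 61.0)
units [-13.35   2.23   4.54] turn -0.01
```

```bash
python3 -m pendant '[[-1,0,0,0,255],[-1,0,0,0,255],[-1,0,0,0,255],[-1,0,0,0,255],[-1,0,0,0,255],[-1,0,0,0,255],[-1,0.5,0,0,255],[-1,0.5,0,0,255],[-1,0.5,0,0,255],[-1,0.5,0,0,255]]' >/dev/null; python3 -m pendant '[[-1,0.23,0,0,255],[-1,0,0,0,255],[-1,0,0,0,255],[-0.35,0,0,0,255],[0,0,0,0,255],[0,0,0,0,255]]' >/dev/null; python3 go.py 0.519 -0.227 0.110 90.5; python3 - <<'E'
from h import *
c=cam('wrist'); im=eyes.get_image('wrist'); np.save('w6.npy',np.hstack([c[0],c[1],c[2][:,None]])); cv2.imwrite('pics/w6.png',im); im=im.astype(int)
m=((im[...,0]>im[...,2]+50)&(im[...,0]>im[...,1]+30))
for v in range(100,330,8):
    u=np.where(m[v])[0]
    if len(u): 
        g=np.split(u,np.where(np.diff(u)>1)[0]+1); print(v,[(int(k[0]),int(k[-1]),int(im[v,k].mean(0)[0])) for k in g])
print('pred A tab top corners',np.round(proj(c,[[.503,-.157,.133],[.511,-.157,.133],[.503,-.177,.133],[.511,-.177,.133]]),1).tolist())
print('pred A panel top',np.round(proj(c,[[.503,-.155,.095],[.511,-.155,.095],[.503,-.22,.095],[.511,-.22,.095]]),1).tolist())
E
```

```text
(18.7, array([ 0.5194, -0.2269,  0.2226]), 'yaw', np.float64(90.36), 'F', array([0.3, 1.1, 6.5]), 'w', 0.0068, 'g', 62.9)
units [-0.01 -0.02  4.5 ] turn -0.02
132 [(316, 331, 186)]
140 [(314, 332, 202)]
148 [(314, 332, 202)]
156 [(314, 332, 203)]
164 [(313, 332, 200)]
172 [(312, 332, 194)]
180 [(312, 332, 196)]
188 [(311, 332, 204)]
196 [(311, 332, 204)]
204 [(311, 332, 204)]
212 [(311, 332, 204)]
220 [(310, 332, 205)]
228 [(310, 332, 204)]
236 [(310, 331, 205)]
244 [(310, 331, 207)]
252 [(309, 331, 202)]
260 [(309, 331, 203)]
268 [(309, 331, 203)]
276 [(309, 332, 191)]
284 [(309, 332, 194)]
292 [(314, 332, 184)]
300 [(315, 331, 184)]
308 [(314, 332, 184)]
316 [(314, 332, 184)]
324 [(314, 332, 190)]
pred A tab top corners [[299.4, 148.4], [311.4, 148.5], [299.8, 178.7], [311.4, 178.8]]
pred A panel top [[302.6, 145.3], [312.9, 145.3], [303.4, 226.7], [313.1, 226.8]]
```

```bash
python3 -m pendant '[[0,0,-0.6,0,255],[0,0,-1,0,255],[0,0,-1,0,255],[0,0,0,0,255],[0,0,0,0,255]]'; python3 - <<'E'
from h import *
c=cam('wrist'); im=eyes.get_image('wrist'); np.save('w7.npy',np.hstack([c[0],c[1],c[2][:,None]])); cv2.imwrite('pics/w7.png',im)
a=cv2.resize(cv2.imread('pics/w6.png')[100:340,260:400],None,fx=2.5,fy=2.5,interpolation=2); b=cv2.resize(im[100:340,240:420],None,fx=2.5,fy=2.5,interpolation=2)
cv2.imwrite('pics/c7.png',np.hstack([a,b]))
E
```

```text
time_s: 19.25
ee_pos: [0.5197, -0.2268, 0.2879]
tool_rot: [0.705, 0.71, 0.0, 0.0]
contact_force: [1.1, 0.3, -1.5]
width: 0.0065
grasp_force: 61.8
```

View pics/c7.png

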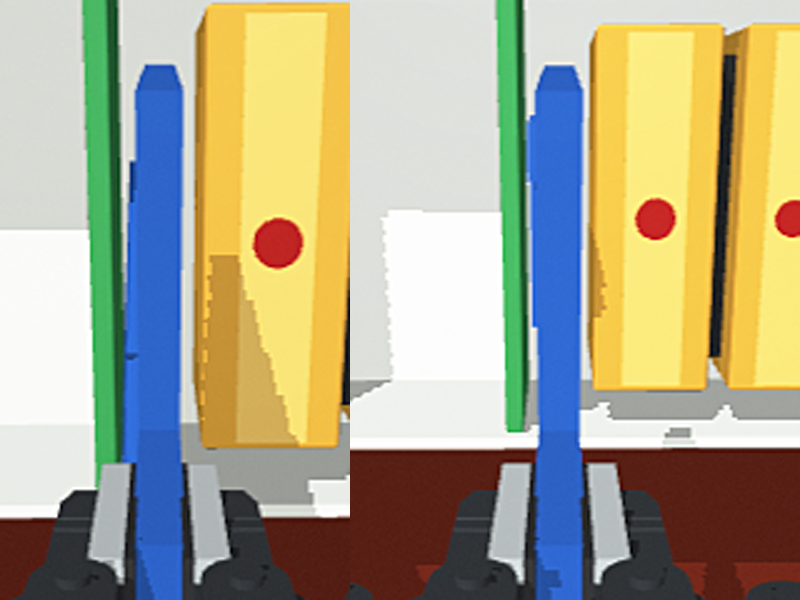

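Both crops show B held at its correct angle. A's top is visible just left of it, at w7 (311,146–172) for the tab and (313,172–231) for the panel. That puts A off the divider and leaning. I'll quantify it.

```bash
python3 - <<'E'
from h import *
a=np.load('w7.npy'); c=(a[:,:3],a[:,3:6],a[:,6])
for n,uv,z in (('tab +y left',(311,146),.133),('tab -y left',(311,172),.133),('panel left',(313,190),.095),('panel -y end',(313,231),.095)): print(n,np.round(onz(c,uv,z),4))
im=cv2.imread('pics/w7.png').astype(int)
for v in (120,140,150,160,170,180,200,220,228): print(v,' '.join(f"{x}:{im[v,x,0]},{im[v,x,1]},{im[v,x,2]}" for x in range(305,320)))
print(np.round(proj(c,[[.5031,-.14,.085],[.5031,-.17,.085],[.5031,-.22,.085],[.5071,-.167,.133]]),1).tolist())
E
```

```text
tab +y left [ 0.5089 -0.1557  0.133 ]
tab -y left [ 0.5088 -0.1775  0.133 ]
panel left [ 0.5095 -0.1981  0.095 ]
panel -y end [ 0.5094 -0.2405  0.095 ]
120 305:106,195,78 306:82,156,60 307:38,77,26 308:35,80,19 309:125,144,124 310:214,222,216 311:230,232,232 312:223,226,226 313:222,226,224 314:222,226,224 315:222,225,223 316:222,226,224 317:222,226,224 318:221,225,223 319:222,226,224
140 305:109,201,80 306:92,174,67 307:49,92,32 308:41,83,25 309:57,95,42 310:168,181,168 311:235,237,239 312:225,235,237 313:220,210,204 314:212,114,63 315:212,100,42 316:212,107,50 317:212,107,51 318:213,108,52 319:211,106,50
150 305:109,200,79 306:97,179,70 307:53,102,37 308:42,84,30 309:55,104,57 310:166,140,95 311:235,136,87 312:223,110,48 313:220,113,53 314:213,106,49 315:211,107,49 316:212,105,49 317:212,107,51 318:213,107,50 319:212,106,49
160 305:106,195,77 306:96,180,70 307:66,127,48 308:46,86,35 309:29,86,28 310:154,116,70 311:236,139,92 312:223,111,51 313:220,111,53 314:216,108,53 315:212,105,49 316:212,106,50 317:213,105,51 318:212,105,48 319:213,106,49
170 305:104,193,75 306:100,190,73 307:79
[... 450 characters left out ...]
:93,175,66 308:52,96,36 309:38,82,23 310:87,121,86 311:185,191,170 312:230,183,165 313:222,99,36 314:218,108,49 315:210,105,47 316:211,106,49 317:210,106,48 318:212,106,48 319:212,106,49
220 305:102,189,72 306:102,191,72 307:96,181,69 308:68,128,47 309:39,78,26 310:57,97,43 311:166,188,178 312:233,212,213 313:221,96,29 314:217,108,48 315:212,106,49 316:212,106,48 317:211,106,49 318:212,107,48 319:212,106,48
228 305:101,189,72 306:101,190,73 307:100,189,72 308:79,149,57 309:37,74,24 310:29,77,12 311:153,173,168 312:235,214,215 313:221,94,27 314:218,106,47 315:212,106,49 316:212,106,49 317:212,107,49 318:212,106,50 319:212,105,47
[[306.7, 129.1], [306.9, 160.6], [307.2, 209.7], [309.0, 159.6]]
```

A is upright but stands 5–6 mm off the divider, at x 0.509–0.517. I'll insert B on its box side at x≈0.5245, then push both back against the divider.

```bash
python3 -m pendant '[[0,0.2,0,0,255],[0,0,1,0,255],[0,0,1,0,255],[0,0,0.6,0,255],[0,0,0,0,255]]' | grep -E 'ee_pos|contact'; python3 -m pendant '[[0,0,0.4,0,255],[0,0,0.4,0,255],[0,0,0,0,255],[0,0,0,0,255]]' | grep -E 'ee_pos|contact'
```

```text
ee_pos: [0.5244, -0.2265, 0.22]
contact_force: [0.1, -0.0, -0.3]
ee_pos: [0.525, -0.227, 0.2025]
contact_force: [-0.4, -0.5, -0.6]
```

```bash
python3 -m pendant '[[0,0,0.5,0,255],[0,0,0.6,0,255],[0,0,0.6,0,255],[0,0,0.6,0,255],[0,0,0,0,255],[0,0,0,0,255]]' | grep -E 'ee_pos|contact'; python3 -m pendant '[[0,0,0.5,0,255],[0,0,0.5,0,255],[0,0,0.2,0,255],[0,0,0,0,255],[0,0,0,0,255]]' | grep -E 'ee_pos|contact'
```

```text
ee_pos: [0.5249, -0.2269, 0.1445]
contact_force: [-0.7, -0.1, -0.0]
ee_pos: [0.5251, -0.227, 0.1149]
contact_force: [-0.5, 0.7, -0.2]
```

```bash
python3 -m pendant '[[0,0,0.08,0,255],[0,0,0.08,0,255],[0,0,0,0,255]]'|grep -E 'ee_pos|contact'; python3 -m pendant '[[0,0,0.06,0,255],[0,0,0.06,0,255],[0,0,0,0,255]]'|grep -E 'ee_pos|contact'
```

```text
ee_pos: [0.5249, -0.2269, 0.1106]
contact_force: [-1.2, -0.2, -0.2]
ee_pos: [0.5249, -0.2269, 0.1076]
contact_force: [0.1, 0.2, -0.8]
```

```bash
python3 -m pendant '[[0,0,0.06,0,255],[0,0,0.06,0,255],[0,0,0,0,255]]'|grep -E 'ee_pos|contact'; python3 -m pendant '[[0,0,0.04,0,255],[0,0,0.04,0,255],[0,0,0,0,255]]'|grep -E 'ee_pos|contact'
```

```text
ee_pos: [0.5249, -0.2269, 0.1045]
contact_force: [0.3, 0.4, -0.5]
ee_pos: [0.5252, -0.2271, 0.1032]
contact_force: [0.3, 0.2, 4.5]
```

```bash
python3 -m pendant '[[0,-0.1,-0.02,0,255],[0,-0.1,0,0,255],[0,-0.1,0,0,255],[0,0,0,0,255]]'|grep -E 'ee_pos|contact'; python3 -m pendant '[[0,-0.04,0,0,255],[0,-0.04,0,0,255],[0,0,0,0,255]]'|grep -E 'ee_pos|contact'
```

```text
ee_pos: [0.5172, -0.2271, 0.1033]
contact_force: [0.4, 0.5, -0.1]
ee_pos: [0.5157, -0.227, 0.1034]
contact_force: [4.4, 0.8, -0.5]
```

```bash
python3 -m pendant '[[0,-0.03,0,0,255],[0,0,0,0,228],[0,0,0,0,222],[0,0,0,0,215],[0,0,0,0,205],[0,0,0,0,190],[0,0,0,0,160],[0,0,0,0,110],[0,0,0,0,60],[0,0,0,0,40]]'; python3 -m pendant '[[0,0,-0.5,0,40],[0,0,-1,0,30],[0,0,-1,0,0],[0,0,-1,0,0],[0.3,-0.5,-1,0,0],[0.5,-0.5,-1,0,0],[0.5,0,-1,0,0],[0.5,0,-0.3,0,0],[0,0,0,0,0],[0,0,0,0,0]]' | grep ee_pos; python3 - <<'E'
from h import *
print(st()); c=cam('wrist'); im=eyes.get_image('wrist'); np.save('w8.npy',np.hstack([c[0],c[1],c[2][:,None]])); cv2.imwrite('pics/w8.png',im); im=im.astype(int)
m=((im[...,0]>im[...,2]+50)&(im[...,0]>im[...,1]+30))
for v in range(0,300,8):
    u=np.where(m[v])[0]
    if len(u): 
        g=np.split(u,np.where(np.diff(u)>1)[0]+1); print(v,[(int(k[0]),int(k[-1])) for k in g])
f=lambda l:np.round(proj(c,l),0).tolist()
print('A tab',f([[.503,-.157,.133],[.511,-.177,.133]]),'B tab',f([[.511,-.217,.133],[.519,-.237,.133]]),'panels',f([[.503,-.155,.095],[.519,-.155,.095],[.503,-.239,.095],[.519,-.239,.095]]))
E
```

```text
time_s: 24.2
ee_pos: [0.5147, -0.227, 0.1033]
tool_rot: [0.705, 0.71, 0.0, -0.0]
contact_force: [0.4, -0.5, 0.3]
width: 0.072
grasp_force: 0.0
ee_pos: [0.4894, -0.1821, 0.2727]
(25.2, array([ 0.4894, -0.1821,  0.2727]), 'yaw', np.float64(90.43), 'F', array([ 0.3,  0. , -0.2]), 'w', 0.0853, 'g', 0.0)
176 [(344, 352)]
184 [(344, 357)]
192 [(338, 357)]
200 [(338, 356)]
208 [(338, 356)]
216 [(338, 356)]
224 [(338, 355)]
232 [(338, 355)]
240 [(338, 355)]
248 [(338, 356)]
256 [(338, 359)]
264 [(338, 346), (348, 358)]
272 [(338, 346), (350, 358)]
A tab [[340.0, 203.0], [348.0, 226.0]] B tab [[347.0, 269.0], [355.0, 289.0]] panels [[338.0, 194.0], [354.0, 194.0], [336.0, 276.0], [352.0, 276.0]]
```

Both spacers stand flush against the divider: the blue mask covers columns 338–355 and I predicted 338–354. Next is the wedge.

```bash
python3 -m pendant '[[1,0,0,0,0],[1,0,0,0,0],[1,0,0,0,0],[1,0,0,0,0],[1,0,0,0,0],[1,0,0,0,0],[1,0,0,0,0],[1,0,0,0,0],[1,0,0,0,0],[1,0,0,0,0]]' >/dev/null; python3 -m pendant '[[1,0,0,0,0],[1,0,0,0,0],[1,0,0,0,0],[1,0,0,0,0],[1,0,0,0,0],[1,0,0,0,0],[1,0,0,-0.85,0],[0.8,0.3,0.5,0,0],[0,0,0,0,0],[0,0,0,0,0]]' >/dev/null; python3 go.py 0.5038 0.3537 0.185 97.2; python3 - <<'E'
from h import *
c=cam('wrist'); im=eyes.get_image('wrist'); np.save('w9.npy',np.hstack([c[0],c[1],c[2][:,None]])); cv2.imwrite('pics/w9.png',im); im=im.astype(int)
m=(im[...,2]>200)&(im[...,1]>90)&(im[...,1]<190)&(im[...,0]<110)
for v in range(60,330,6):
    u=np.where(m[v])[0]; u=u[abs(u-340)<60]
    if len(u)>3: print(v,u.min(),u.max(),end=' | ')
f=lambda l:np.round(proj(c,l),0).tolist()
th=np.radians(7.2); ex=np.array([np.cos(th),np.sin(th),0]); ey=np.array([-np.sin(th),np.cos(th),0]); W=np.array([.5038,.3537,0])
print('\npred tab top',f([W+sx*.005*ex+sy*.011*ey+[0,0,.168] for sx in(-1,1) for sy in (1,-1)]),'panel',f([W+sx*ex+sy*.042*ey+[0,0,.13] for sx in(-.008,.012) for sy in (1,-1)]))
E
```

```text
(27.25, array([0.4915, 0.2632, 0.2596]), 'yaw', np.float64(97.2), 'F', array([-0.7, -0.4,  0.7]), 'w', 0.0857, 'g', 0.0)
units [3.53 0.95 2.98] turn -0.0
66 345 372 | 72 344 371 | 78 344 371 | 84 344 371 | 90 344 371 | 96 344 371 | 102 344 370 | 108 340 370 | 114 341 370 | 120 344 369 | 126 344 369 | 132 340 369 | 138 343 369 | 144 343 369 | 150 343 368 | 156 343 367 | 162 343 367 | 168 339 367 | 174 342 367 | 
pred tab top [[352.0, 102.0], [351.0, 137.0], [367.0, 102.0], [366.0, 137.0]] panel [[345.0, 62.0], [343.0, 178.0], [372.0, 62.0], [368.0, 178.0]]
```

```bash
python3 -m pendant '[[1,0.3,0,0,0],[1,0.3,0.5,0,0],[1,0.35,0.5,0,0],[0.53,0,1,0,0],[0,0,1,0,0],[0,0,0,0,0],[0,0,0,0,0]]' |grep ee_pos; python3 go.py 0.5038 0.3537 0.135 97.2
```

```text
ee_pos: [0.5044, 0.3533, 0.1868]
(28.0, array([0.5044, 0.3533, 0.1868]), 'yaw', np.float64(97.13), 'F', array([ 0.5, -0.6,  1. ]), 'w', 0.0855, 'g', 0.0)
units [ 0.02 -0.02  2.07] turn -0.01
```

```bash
python3 -m pendant '[[0,0,1,0,60],[0,0,1,0,120],[0,0,0,0,180],[0,0,0,0,255],[0,0,0,0,255],[0,0,0,0,255],[0,0,0,0,255],[0,0,0,0,255]]'; python3 -m pendant '[[0,0,-0.35,0,255],[0,0,-0.35,0,255],[0,-0.05,0,0,255],[0,-0.5,0,0,255],[0,-0.8,0,0,255],[0,-0.8,0,0,255],[0,-0.8,0,0,255],[0,0,-1,0,255],[0,0,-1,0,255],[0,0,-1,0.84,255]]'; python3 -m pendant '[[0,0,-1,0,255],[0,0,-0.5,0,255],[0,0,0,0,255]]' >/dev/null; python3 go.py 0.530 -0.197 0.200 90.5
```

```text
time_s: 28.8
ee_pos: [0.5049, 0.3543, 0.1382]
tool_rot: [0.661, 0.75, 0.002, 0.001]
contact_force: [0.1, -1.2, 7.1]
width: 0.0089
grasp_force: 58.6
time_s: 29.8
ee_pos: [0.4296, 0.3446, 0.229]
tool_rot: [0.704, 0.71, -0.0, -0.0]
contact_force: [0.2, 0.3, -1.3]
width: 0.0089
grasp_force: 58.9
(30.1, array([0.4307, 0.345 , 0.267 ]), 'yaw', np.float64(90.51), 'F', array([-0. ,  0.3, -0.5]), 'w', 0.0092, 'g', 59.1)
units [-21.72   3.77   2.66] turn 0.0
```

```bash
python3 -m pendant '[[-1,0,0,0,255],[-1,0,0,0,255],[-1,0,0,0,255],[-1,0,0,0,255],[-1,0,0,0,255],[-1,0,0,0,255],[-1,0,0,0,255],[-1,0,0,0,255],[-1,0,0,0,255],[-1,0,0,0,255]]' >/dev/null; python3 -m pendant '[[-1,0,0,0,255],[-1,0,0,0,255],[-1,0.6,0,0,255],[-1,0.7,0,0,255],[-1,0.7,0,0,255],[-1,0.7,0,0,255],[-1,0.7,0,0,255],[-1,0.37,0,0,255],[-1,0,0,0,255],[-1,0,0,0,255]]' >/dev/null; python3 -m pendant '[[-1,0,0,0,255],[-0.7,0,0,0,255],[0,0,0,0,255],[0,0,0,0,255]]' >/dev/null; python3 go.py 0.530 -0.197 0.200 90.5;  python3 - <<'E'
from h import *
c=cam('wrist'); im=eyes.get_image('wrist'); np.save('w10.npy',np.hstack([c[0],c[1],c[2][:,None]])); cv2.imwrite('pics/w10.png',im); im=im.astype(int)
b=((im[...,0]>im[...,2]+50)&(im[...,0]>im[...,1]+30)); o=(im[...,2]>130)&(im[...,1]>im[...,0]+25)&(im[...,2]>im[...,1]*1.45); g=(im[...,1]>im[...,0]+30)&(im[...,1]>im[...,2]+30); y=(im[...,2]>220)&(im[...,1]>180)&(im[...,0]<150)
for v in range(120,320,10):
    print(v,*[(n,int(np.where(k[v,250:420])[0].min())+250,int(np.where(k[v,250:420])[0].max())+250) for n,k in (('g',g),('b',b),('o',o),('y',y)) if k[v,250:420].sum()>2])
f=lambda l:np.round(proj(c,l),0).tolist()
p=np.array(arm.sense()['ee_pos']);print('pred wedge tip +y corner -x/+x',f([p+[-.008,.042,-.096],p+[-.003,.042,-.096]]),'B panel +x edge',f([[.519,-.155,.095],[.519,-.2,.095]]),'box edge',f([[.5343,-.13,.083],[.5343,-.2,.083]]))
E
```

```text
(32.5, array([ 0.5293, -0.1965,  0.265 ]), 'yaw', np.float64(90.45), 'F', array([ 0.4,  0.4, -1.6]), 'w', 0.0088, 'g', 58.9)
units [-0.02  0.03  2.6 ] turn -0.01
120
130 ('g', 287, 300)
140 ('g', 287, 300)
150 ('g', 288, 300) ('y', 330, 419)
160 ('g', 288, 300) ('y', 330, 419)
170 ('g', 288, 300) ('b', 307, 316) ('y', 330, 419)
180 ('g', 289, 296) ('b', 297, 316) ('y', 330, 419)
190 ('g', 289, 293) ('b', 294, 310) ('o', 312, 319) ('y', 330, 419)
200 ('g', 289, 293) ('b', 294, 308) ('o', 310, 334) ('y', 335, 419)
210 ('g', 289, 293) ('b', 295, 305) ('o', 307, 347) ('y', 348, 419)
220 ('g', 290, 297) ('b', 298, 304) ('o', 306, 362) ('y', 363, 419)
230 ('g', 290, 297) ('b', 298, 305) ('o', 306, 348) ('y', 349, 419)
240 ('g', 291, 297) ('b', 298, 305) ('o', 307, 347) ('y', 349, 419)
250 ('g', 291, 297) ('b', 299, 305) ('o', 307, 347) ('y', 348, 419)
260 ('g', 291, 298) ('b', 299, 305) ('o', 307, 347) ('y', 348, 419)
270 ('g', 292, 302) ('o', 307, 347) ('y', 348, 419)
280 ('g', 292, 302) ('o', 307, 347) ('y', 348, 419)
290 ('g', 292, 297) ('o', 313, 333)
300 ('o', 312, 334)
310 ('o', 312, 335)
pred wedge tip +y corner -x/+x [[313.0, 189.0], [320.0, 189.0]] B panel +x edge [[313.0, 180.0], [313.0, 227.0]] box edge [[329.0, 151.0], [328.0, 224.0]]
```

B's face reads x≈0.521, 1–2 mm off flush, so I'll enter with the wedge at x≈0.532 and then push it against the stack.

```bash
python3 -m pendant '[[0,0.12,0,0,255],[0,0,0.8,0,255],[0,0,0.8,0,255],[0,0,0.6,0,255],[0,0,0.6,0,255],[0,0,0.4,0,255],[0,0,0.4,0,255],[0,0,0.2,0,255],[0,0,0,0,255],[0,0,0,0,255]]' |grep -E 'ee_pos|contact'; python3 -m pendant '[[0,-0.1,0,0,255],[0,0,0,0,255],[0,0,0,0,255]]' |grep -E 'ee_pos|contact'
```

```text
ee_pos: [0.5327, -0.197, 0.1712]
contact_force: [-0.2, -0.0, -2.0]
ee_pos: [0.53, -0.1969, 0.1711]
contact_force: [-0.3, 0.3, -1.4]
```

```bash
python3 -m pendant '[[0,0,0.4,0,255],[0,0,0.4,0,255],[0,0,0,0,255],[0,0,0,0,255]]' |grep -E 'ee_pos|contact'; python3 -m pendant '[[0,-0.06,0,0,255],[0,-0.03,0,0,255],[0,0,0,0,255],[0,0,0,0,255]]' |grep -E 'ee_pos|contact';python3 -m pendant '[[0,-0.04,0,0,255],[0,0,0,0,255],[0,0,0,0,255]]' |grep -E 'ee_pos|contact'
```

```text
ee_pos: [0.5298, -0.1968, 0.1503]
contact_force: [-0.7, -0.4, -1.8]
ee_pos: [0.5279, -0.1969, 0.1511]
contact_force: [1.0, -0.5, 0.1]
ee_pos: [0.5272, -0.1969, 0.1511]
contact_force: [5.3, 1.2, -0.7]
```

```bash
python3 -m pendant '[[0,0,0.2,0,255],[0,0,0.2,0,255],[0,0,0,0,255],[0,0,0,0,255]]' |grep -E 'ee_pos|contact'; python3 -m pendant '[[0,0,0.2,0,255],[0,0,0.2,0,255],[0,0,0,0,255],[0,0,0,0,255]]' |grep -E 'ee_pos|contact'; python3 - <<'E'
from h import *
c=cam('wrist'); im=eyes.get_image('wrist'); cv2.imwrite('pics/d1.png',im); 
for z in ((.5343,-.13,.083),(.5843,-.13,.083)): print(proj(c,z))
im=im.astype(int)
v=int(proj(c,(.5343,-.13,.083))[0][1]); print(v,[tuple(im[v,x]) and f"{x}:{im[v,x,0]},{im[v,x,1]},{im[v,x,2]}" for x in list(range(318,340,1))+list(range(386,412))])
E
```

```text
ee_pos: [0.5271, -0.1969, 0.1401]
contact_force: [8.5, -0.1, -5.6]
ee_pos: [0.5274, -0.1967, 0.1305]
contact_force: [9.5, 2.0, -1.7]
[[336.91352043 155.58172046]]
[[427.47886794 156.40065488]]
155 ['318:156,161,158', '319:155,161,157', '320:155,161,158', '321:156,161,158', '322:156,162,159', '323:155,160,157', '324:155,161,157', '325:156,162,158', '326:155,160,158', '327:156,161,158', '328:156,161,158', '329:154,160,157', '330:158,163,159', '331:161,164,159', '332:143,153,153', '333:68,104,124', '334:14,73,105', '335:30,88,121', '336:30,95,131', '337:37,112,153', '338:49,140,192', '339:50,142,196', '386:88,175,210', '387:88,175,210', '388:87,173,210', '389:87,175,209', '390:87,174,210', '391:87,173,209', '392:86,173,210', '393:88,174,211', '394:87,174,211', '395:87,174,209', '396:87,173,209', '397:87,173,209', '398:87,174,209', '399:87,173,209', '400:87,174,210', '401:86,172,208', '402:87,174,210', '403:87,174,209', '404:88,174,209', '405:85,172,208', '406:69,158,202', '407:46,139,192', '408:51,143,195', '409:48,142,193', '410:50,142,194', '411:50,141,194']
```

```bash
cat > box.py <<'E'
from h import *
def meas(name):
    c=cam('wrist'); im=eyes.get_image('wrist'); cv2.imwrite(f'pics/{name}.png',im); out=[]
    for y in (-.135,-.14,-.145):
        xs=np.arange(.525,.64,.0002); p=proj(c,np.c_[xs,np.full_like(xs,y),np.full_like(xs,.083)]).astype(np.float32)
        r=cv2.remap(im,p[None,:,0],p[None,:,1],cv2.INTER_LINEAR)[0].astype(float)[:,1]
        g=np.gradient(cv2.GaussianBlur(r[None],(0,0),3)[0]); 
        pk=[i for i in range(2,len(g)-2) if abs(g[i])>1.2 and abs(g[i])==abs(g[i-8:i+9] if i>8 else g[:i+9]).max()]
        out.append([(round(xs[i]*1000,1),int(np.sign(g[i]))) for i in pk])
    for o in out: print(o)
E
python3 -m pendant '[[0,0,0.2,0,255],[0,0,0,0,255],[0,0,0,0,255]]' |grep -E 'ee_pos|contact'; python3 -c "
from box import *; meas('d2')"; python3 -m pendant '[[0,0,0.2,0,255],[0,0,0,0,255],[0,0,0,0,255]]' |grep -E 'ee_pos|contact'; python3 -c "
from box import *; meas('d3')"
```

```text
ee_pos: [0.5274, -0.1967, 0.1257]
contact_force: [8.7, 2.0, 1.1]
[(np.float64(532.6), -1), (np.float64(535.4), 1), (np.float64(547.8), 1), (np.float64(573.2), -1), (np.float64(585.0), -1), (np.float64(593.0), 1), (np.float64(604.8), 1), (np.float64(627.6), -1), (np.float64(638.2), 1)]
[(np.float64(532.6), -1), (np.float64(535.4), 1), (np.float64(548.0), 1), (np.float64(573.2), -1), (np.float64(585.0), -1), (np.float64(593.2), 1), (np.float64(604.8), 1), (np.float64(627.6), -1), (np.float64(638.2), 1)]
[(np.float64(532.8), -1), (np.float64(535.6), 1), (np.float64(548.2), 1), (np.float64(573.4), -1), (np.float64(585.2), -1), (np.float64(593.2), 1), (np.float64(605.0), 1), (np.float64(627.6), -1), (np.float64(638.4), 1)]
ee_pos: [0.5274, -0.1968, 0.1209]
contact_force: [8.0, 2.9, 2.5]
[(np.float64(533.2), -1), (np.float64(536.4), 1), (np.float64(548.8), 1), (np.float64(574.2), -1), (np.float64(585.4), -1), (np.float64(593.0), 1), (np.float64(604.8), 1), (np.float64(627.6), -1), (np.float64(638.2), 1)]
[(np.float64(533.2), -1), (np.float64(536.4), 1), (np.float64(549.0), 1), (np.float64(574.2), -1), (np.float64(585.6), -1), (np.float64(593.2), 1), (np.float64(604.8), 1), (np.float64(627.6), -1), (np.float64(638.2), 1)]
[(np.float64(533.4), -1), (np.float64(536.4), 1), (np.float64(549.2), 1), (np.float64(574.2), -1), (np.float64(585.6), -1), (np.float64(593.2), 1), (np.float64(605.0), 1), (np.float64(627.8), -1), (np.float64(638.4), 1)]
```

```bash
python3 -m pendant '[[0,0,0.2,0,255],[0,0,0,0,255],[0,0,0,0,255]]' |grep -E 'ee_pos|contact'; python3 - <<'E'
import box
from box import *
meas('d4')
for n in ('w1','w4','w10'):
    a=np.load(n+'.npy'); c=(a[:,:3],a[:,3:6],a[:,6]); im=cv2.imread(f'pics/{n}.png')
    box.cam=lambda _:c
    class E: get_image=staticmethod(lambda _:im)
    box.eyes=E; print(n); meas('tmp')
E
```

```text
ee_pos: [0.5275, -0.1968, 0.1161]
contact_force: [7.8, 2.1, 4.9]
[(np.float64(533.8), -1), (np.float64(537.4), 1), (np.float64(549.8), 1), (np.float64(575.2), -1), (np.float64(586.4), -1), (np.float64(593.0), 1), (np.float64(604.8), 1), (np.float64(627.6), -1), (np.float64(638.2), 1)]
[(np.float64(533.8), -1), (np.float64(537.4), 1), (np.float64(549.8), 1), (np.float64(575.2), -1), (np.float64(586.6), -1), (np.float64(593.2), 1), (np.float64(605.0), 1), (np.float64(627.6), -1), (np.float64(638.2), 1)]
[(np.float64(534.0), -1), (np.float64(537.4), 1), (np.float64(549.8), 1), (np.float64(575.2), -1), (np.float64(586.8), -1), (np.float64(593.2), 1), (np.float64(605.0), 1), (np.float64(627.8), -1), (np.float64(638.2), 1)]
w1
[(np.float64(530.0), -1), (np.float64(534.0), 1), (np.float64(546.0), 1), (np.float64(571.6), -1), (np.float64(583.2), -1), (np.float64(588.4), 1), (np.float64(593.2), 1), (np.float64(604.2), 1), (np.float64(627.6), -1), (np.float64(638.2), 1)]
[(np.float64(530.0), -1), (np.float64(534.0), 1), (np.float64(546.2), 1), (np.float64(571.8), -1), (np.float64(583.4), -1), 
[... 1095 characters left out ...]
.2), 1)]
w10
[(np.float64(532.4), -1), (np.float64(546.2), 1), (np.float64(571.8), -1), (np.float64(583.4), -1), (np.float64(589.2), 1), (np.float64(593.0), 1), (np.float64(604.4), 1), (np.float64(627.4), -1), (np.float64(638.2), 1)]
[(np.float64(532.4), -1), (np.float64(546.4), 1), (np.float64(571.6), -1), (np.float64(583.6), -1), (np.float64(589.0), 1), (np.float64(593.0), 1), (np.float64(604.2), 1), (np.float64(627.4), -1), (np.float64(636.8), -1), (np.float64(638.8), 1)]
[(np.float64(532.6), -1), (np.float64(546.0), 1), (np.float64(571.6), -1), (np.float64(583.8), -1), (np.float64(589.2), 1), (np.float64(593.2), 1), (np.float64(604.4), 1), (np.float64(627.6), -1), (np.float64(638.4), 1)]
```

```bash
python3 -m pendant '[[0,0,0,0,255],[0,0,0,0,255],[0,0,0,0,255],[0,0,0,0,255],[0,0,0,0,255]]'; python3 -c "
from box import *; meas('d5')
im=cv2.imread('pics/d5.png').astype(int); c=cam('wrist')
f=lambda l:np.round(proj(c,l),0).tolist()
print(f([[.503,-.16,.133],[.511,-.16,.133],[.503,-.156,.095],[.519,-.156,.095]]))
b=((im[...,0]>im[...,2]+50)&(im[...,0]>im[...,1]+30))
for v in range(150,260,10):
    u=np.where(b[v])[0]
    if len(u): print(v,u.min(),u.max(),end=' | ')
"
```

```text
time_s: 37.35
ee_pos: [0.5275, -0.1968, 0.1161]
tool_rot: [0.704, 0.71, 0.001, 0.001]
contact_force: [8.1, 2.5, 4.7]
width: 0.0089
grasp_force: 61.8
[(np.float64(533.8), -1), (np.float64(537.4), 1), (np.float64(550.0), 1), (np.float64(575.2), -1), (np.float64(586.4), -1), (np.float64(593.0), 1), (np.float64(604.8), 1), (np.float64(627.8), -1), (np.float64(638.2), 1)]
[(np.float64(533.8), -1), (np.float64(537.4), 1), (np.float64(549.8), 1), (np.float64(575.2), -1), (np.float64(586.6), -1), (np.float64(593.2), 1), (np.float64(605.0), 1), (np.float64(627.8), -1), (np.float64(638.4), 1)]
[(np.float64(534.0), -1), (np.float64(537.4), 1), (np.float64(549.8), 1), (np.float64(575.4), -1), (np.float64(586.8), -1), (np.float64(593.2), 1), (np.float64(605.0), 1), (np.float64(627.8), -1), (np.float64(638.2), 1)]
[[262.0, 239.0], [282.0, 239.0], [275.0, 211.0], [307.0, 211.0]]
180 295 311 | 190 290 311 | 200 283 308 | 210 276 306 | 220 272 305 | 230 265 305 | 240 262 305 | 250 263 305 |
```

```bash
python3 -c "
from cell import arm; print(arm.hand_in())"
```

```text
the job is handed in; nothing more can be done
None
```

I handed the job in at about 37 s: both spacers stand against the divider with the wedge pressed in beside them, the front box is squeezed back about 3.5 mm, and the gripper is still holding the wedge.

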